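# Index two pipe offcuts up a sloping feed rack

## Robot

A 6-joint arm with a two-finger parallel gripper is mounted at the origin on a cart in front of the work surface, level with it; the furniture and walls round the work are solid. World frame = base frame: x ahead of the robot, y to its left, z up, the work surface at z = 0. Lengths are in m, angles in rad, forces in N, time in s.
With the tool pointing down it reaches from about 0.275 to 0.875 m from the base axis. Payload 12.5 kg.
Tool frame: the origin (TCP) lies between the finger pads; the fingertips stand 22 mm ahead of it and the grasp point (between the pads) lies 3 mm ahead of it; z points along the fingers, y is the direction in which the jaws open and shut (so a half turn about z gives the same grasp; the last joint's range is limited). The gripper opens to 85 mm and grips with 20 to 120 N. Pads are 22 mm wide; open, the fingers measure 114 mm over their backs; the gripper's body (76 mm by 85 mm) begins 54 mm behind the grasp point. The pads swing forward as they close: fully open they stand 13 mm farther back than shut.
Start: joints at [-1.32, 0.351, 1.652, -0, 1.139, -0.085], TCP at [0.181, -0.519, 0.253] pointing down, gripper open.
Joint ranges: [-2.75, 2.75], [-0.79, 2.1], [0.01, 2.65], [-1.57, 4.71], [0.07, 3.14], [-2.87, 2.87]. Speed limits (rad/s): [2.22, 2.22, 2.79, 3.14, 3.14, 3.14].

## Interface

Orientations are given as a unit quaternion [w, x, y, z].
In Python, from cell import r, optics gives the robot as it stands.
- The arm moves only by the tool apply_moves, never from a script. Its argument "targets" is a list of rows, each a list of 7 numbers: the shift along the tool's x, y, z in m, then the turn, a rotation vector about the tool's x, y, z in degrees, then the opening, from -1 (shut) to 1 (fully open). A call has 1 to 5 rows; each row shifts and turns the commanded pose from where the row before left it, along the tool's axes as they then stand; what a row does not reach is not made up. A row lasts 1/12 s, in which the tool goes at most 41.7 mm and 7.16 degrees, less where a joint would pass 70% of its speed; a pose out of reach is approached as far as the arm can. A call is refused whole if a number of a shift passes 0.0417 or a number of a turn 7.16, either way. A call with a gripper value outside its range is refused whole. The fingers move at their own pace and stop on an object; the grip force is fixed at half the most. Time passes only in rows, so rows that do not move let the fingers close. It gives the time, the measured TCP pose, the force and the opening at its end, in the units of the state.
- r.get_obs(): the state, without advancing time (a new reading comes with each control period).
- optics.capture(name): name is "side" or "top"; returns the picture (400x640x3 uint8, blue, green, red); there is no depth.
- optics.camera_params(name): a dict with "intrinsics" (3x3 intrinsics, pixels), "position" and "rotation" of the camera in the world. Camera axes: x right, y up, looking along -z (the intrinsics and any distortion apply to the point x, -y, -z); pixel columns grow to the right and rows downward; lengths in m; the calibration is good to about 2 mm. A picture is of the moment at which its call begins. camera_params takes no time and is no camera call.
- r.close_job(): hands the job in, once; it reports no verdict.
The state is a dict: "time_s": time; "joints": joint angles; "qd": joint speeds; "joint_torque": joint torques, N m; "tcp_pos": TCP position; "eef_rot": TCP orientation; "ft_force": force on the tool from outside, world axes, zero at the start; "wrist_torque": the same for the moment, N m; "width": finger opening in m.
Only numpy, scipy, OpenCV 4.12 (cv2) and the standard library are available. Lean on these libraries where they do the work, as an engineer would, in place of code of your own. Each camera call takes 0.05 s, during which the arm holds its last target.

## Task

Move the two loose white pipe offcuts on the sloping rack one place uphill, purely by pushing them with the fingers: first roll the upper one over the bar ahead of it so that it rests in the last place, between that bar and the tall end stop, then roll the lower one over the first bar so that it stays in the middle place just left free and does not roll back. Do not lift either pipe off the rack, and leave the other things on the bench where they stand.

Things in the scene. Friction and masses are not known exactly. Their poses are not given: they have to be found in the camera images.
- rack: Fixed wooden feed rack: a gutter sloping 5 degrees, 258 x 176 mm. Origin on the bench under its centre; x level, uphill to the tall end stop (roughly to the robot's right, varies), y across, z up. Inner width 156 mm, side wall tops 12 mm above the floor. Places for a pipe: lowest (low lip to first bar), middle (between the two wooden cross-bars), last (second bar to end stop).
- rack_slope (a point): On the rack's floor at the middle of its low end, 34 mm above the bench; x uphill along the floor (5 degrees up), y across, z square to the floor. Along x in mm: lip 0 to 10, 6 high; crests of the cross-bars at 104 and 204, rounded humps 4 high, 24 wide, right across the gutter; face of the end stop at 242, its top 42 above the floor.
- pipe_low: The lower pipe offcut, smooth slippery white plastic (rolls freely, friction about 0.2), outside diameter 32 mm, 140 mm long, about 60 g, loose, lying across the gutter, at the start in the lowest place against the lip. Own y runs along the pipe. Its origin is a point on the pipe's skin at mid-length and goes round as the pipe rolls: use pipe_low_center for its position.
- pipe_low_center (a point): Centre of the lower pipe (on its axis, mid-length), 16 mm above the floor when it lies on it; at the start at about x = 23 mm of rack_slope. Lying against the uphill side of the first bar it is at x = 120 mm, in the middle place.
- pipe_high: The upper pipe offcut, the same as the lower (32 mm diameter, 140 mm long, loose), at the start in the middle place against the uphill side of the first bar; the clear gap between the two pipes is 66 mm. Own y runs along the pipe; its origin lies on the skin and goes round as it rolls.
- pipe_high_center (a point): Centre of the upper pipe (on its axis, mid-length); at the start at about x = 120 mm of rack_slope. In the last place it lies at x = 220 (against the second bar) to 226 mm (against the end stop).
- elbow: Bystander: black pipe elbow, 61 x 61 x 46 mm, beside the rack on the bench; origin at its underside's centre.
- elbow_pale: Bystander: white pipe elbow, 59 x 59 x 42 mm, on the bench beside the rack near the robot; origin at its underside's centre.
- tape: Bystander: roll of masking tape lying flat, 72 mm across, 26 mm high; origin at its underside's centre.
- offcut_blue: Bystander: blue pipe offcut on the bench at the left, 32 mm diameter, 200 mm long; origin at its underside's centre at the start.
- cleaner_bottle: Bystander: white bottle with red cap, 54 mm across, 130 mm high; origin at its underside's centre.
- oil_bottle: Bystander: yellow bottle with black cap, 44 mm across, 120 mm high; origin at its underside's centre.

How it is judged:
On the way, in this order (a step that is already met when the one before it is completed fails the run):
1. the upper pipe is rolling up across the second bar, on the rack (x of pipe_high_center in the frame of rack_slope above 0.185 m and z of pipe_high_center in the frame of rack_slope below 0.03 m).
2. the upper pipe lies in the last place while the lower one is still in the lowest place (x of pipe_high_center in the frame of rack_slope between 0.213 and 0.233 m and z of pipe_high_center in the frame of rack_slope between 0.01 and 0.02 m and angle between the y axis of pipe_high and the y axis of rack, either way round below 0.12 rad and x of pipe_low_center in the frame of rack_slope below 0.06 m), for 0.2 s.
3. the lower pipe is rolled over the first bar into the middle place (x of pipe_low_center in the frame of rack_slope between 0.113 and 0.188 m and z of pipe_low_center in the frame of rack_slope between 0.01 and 0.02 m and angle between the y axis of pipe_low and the y axis of rack, either way round below 0.12 rad), for 0.2 s.
At the end, for the whole second after the job is handed in: The upper pipe lies on the floor between the second bar and the end stop (centre 213 to 233 mm up the slope), the lower pipe on the floor between the two bars (centre 113 to 188 mm), each square across the gutter within 0.12 rad and still (all of step 3 and x of pipe_high_center in the frame of rack_slope between 0.213 and 0.233 m and z of pipe_high_center in the frame of rack_slope between 0.01 and 0.02 m and angle between the y axis of pipe_high and the y axis of rack, either way round below 0.12 rad and linear speed of each of pipe_high, pipe_low below 0.02 m/s); the robot touches nothing.
It fails at once if a pipe is lifted more than 14 mm off the rack's floor (z of any of pipe_low_center, pipe_high_center in the frame of rack_slope above 0.03 m).
It fails at once if a pipe has left the gutter (z of any of pipe_low_center, pipe_high_center in the frame of rack_slope below 0.005 m or x of any of pipe_low_center, pipe_high_center in the frame of rack_slope below 0 m).
It fails at once if a bystander is moved more than 30 mm (distance of any of elbow, elbow_pale, tape, offcut_blue, cleaner_bottle, oil_bottle from where it was at the start of the episode above 0.03 m).
It also fails if it takes over 54 s, if anything falls off the work surface, if the arm or the gripper's body presses on something with over 40 N, if the wrist force passes 120 N, or if a joint passes its speed limit or range.

## Working session

There is one attempt and no reset: what is moved stays moved. The work goes in short steps, Python scripts to look and compute and a tool call to move; the robot and the scene stay as the last step left them, time stands still between calls to the robot, and variables do not carry over. Pictures are saved under pics/ and viewed, and the job is handed in when it is done.

Besides the shell and the picture viewer there is one more tool, called by a JSON object that holds its "method" and its "body", one argument or row to a line. apply_moves: Moves the arm, as the interface text tells. Its arguments: {"type":"object","properties":{"targets":{"type":"array"}},"required":["targets"]}

```bash
mkdir -p pics; ls; python3 - <<'E'
from cell import r, optics
import cv2
print(r.get_obs())
for n in("side","top"):
    im=optics.capture(n); cv2.imwrite(f"pics/{n}0.png",im); print(n,optics.camera_params(n))
E
```

```text
pics
{'time_s': 0.0, 'joints': array([-1.31959492e+00,  3.51259813e-01,  1.65242335e+00, -3.88361706e-05,
        1.13908687e+00, -8.45898403e-02]), 'qd': array([-8.68041959e-05,  2.79488765e-04, -2.97371168e-04,  1.63931556e-03,
        4.41014888e-04,  5.22429683e-04]), 'joint_torque': array([-3.24673456e-04, -5.06090069e+01, -2.91402930e+01, -8.24769381e-05,
        4.40479489e-03, -5.70064060e-06]), 'tcp_pos': array([ 0.18117984, -0.51898099,  0.25274577]), 'eef_rot': array([-5.85181463e-04,  9.85937077e-01,  1.67115926e-01, -6.65551670e-05]), 'ft_force': array([-0.34154963, -0.79433971,  0.34133168]), 'wrist_torque': array([ 0.02759186, -0.00678216, -0.00782374]), 'width': 0.0856329080948222}
side {'intrinsics': array([[468.29126771,   0.        , 324.03045028],
       [  0.        , 468.29126771, 198.51475619],
       [  0.        ,   0.        ,   1.        ]]), 'position': array([-0.02390092,  1.40277551,  0.76109647]), 'rotation': array([-0.16707358, -0.10309772,  0.49858946,  0.84431382])}
top {'intrinsics': array([[427.61010597,   0.        , 323.90134292],
       [  0.        , 427.61010597, 193.81987531],
       [  0.        ,   0.        ,   1.        ]]), 'position': array([0.38918733, 0.24922959, 1.42017518]), 'rotation': array([-0.70515996, -0.01114315,  0.02468077,  0.70853096])}
```

View pics/side0.png

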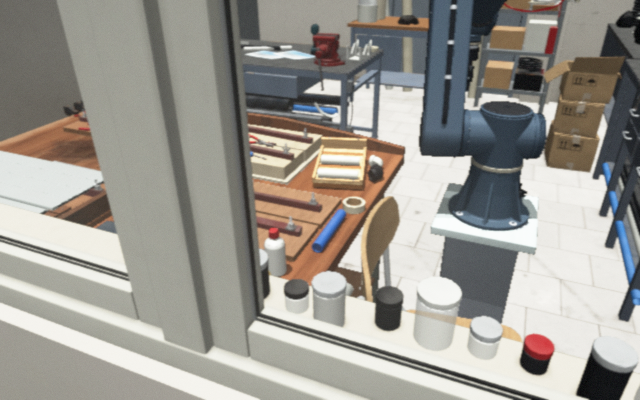

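View pics/top0.png

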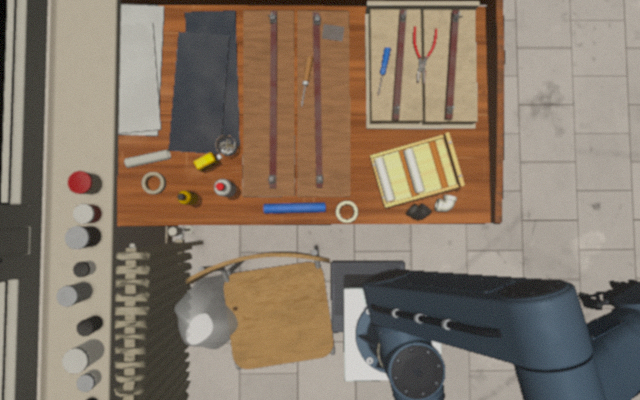

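The side view shows the rack at about (342,160), and the top view shows it at about (418,170) with the pipes at (385,175) and (414,170). I'll zoom in on both.

```bash
cat > h.py <<'E'
import numpy as np
from scipy.spatial.transform import Rotation as R
from cell import r, optics
def cam(n):
    p=optics.camera_params(n);q=np.array(p["rotation"]);return p["intrinsics"],np.array(p["position"]),R.from_quat([q[1],q[2],q[3],q[0]]).as_matrix()
def ray(n,u,v):
    K,c,M=cam(n);d=np.array([(u-K[0,2])/K[0,0],-(v-K[1,2])/K[1,1],-1.]);return c,M@d
def onz(n,u,v,z):
    c,d=ray(n,u,v);return c+d*(z-c[2])/d[2]
def proj(n,P):
    K,c,M=cam(n);p=M.T@(np.asarray(P,float)-c);return np.array([K[0,0]*p[0]/-p[2]+K[0,2],K[1,1]*-p[1]/-p[2]+K[1,2]])
E
python3 - <<'E'
import cv2
from h import *
im=cv2.imread("pics/top0.png");cv2.imwrite("pics/topz.png",cv2.resize(im[125:225,360:480],None,fx=6,fy=6,interpolation=cv2.INTER_CUBIC))
im=cv2.imread("pics/side0.png");cv2.imwrite("pics/sidez.png",cv2.resize(im[130:220,300:400],None,fx=6,fy=6,interpolation=cv2.INTER_CUBIC))
print(onz("top",418,170,.04),proj("side",onz("top",418,170,.04)))
E
```

```text
[ 0.53544942 -0.08416384  0.04      ] [340.60719368 162.6910349 ]
```

View pics/topz.png

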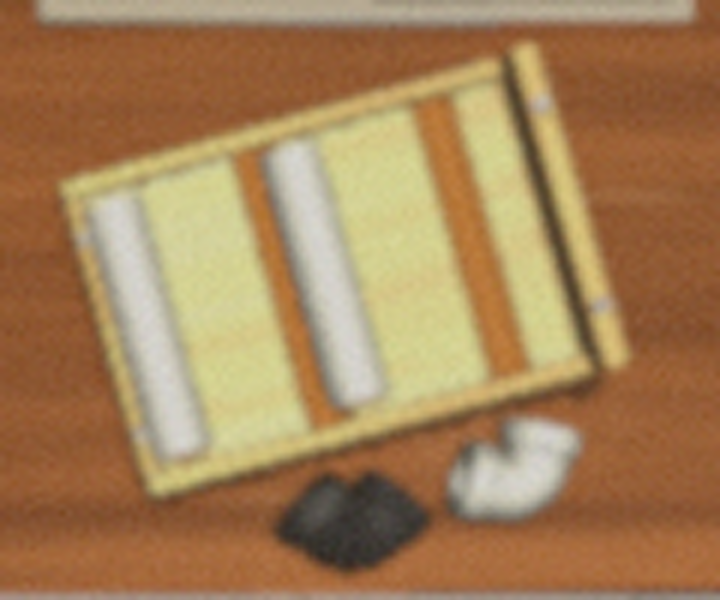

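View pics/sidez.png

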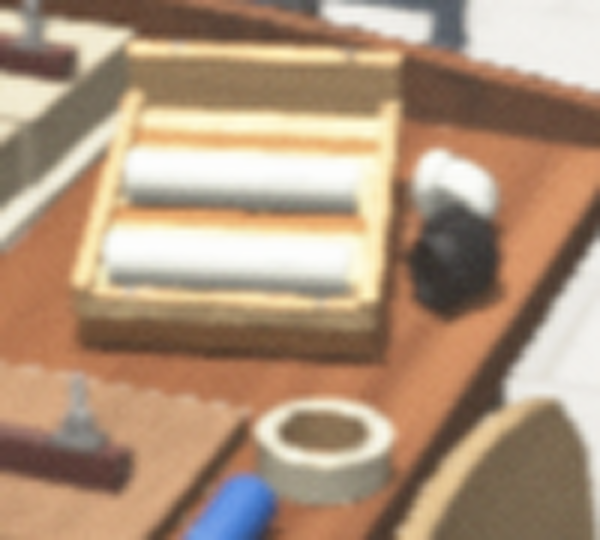

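```bash
cat >> h.py <<'E'
S5=np.deg2rad(5)
def frame(p):
    x,y,yaw=p; Rz=R.from_euler('z',yaw)*R.from_euler('y',-S5)
    return np.array([x,y,.034]),Rz.as_matrix()
def s2w(p,P):
    o,M=frame(p);return o+M@np.asarray(P,float)
E
python3 - <<'E'
from h import *
from scipy.optimize import least_squares
t=lambda X,Y:((X+.5)/6-.5+360,(Y+.5)/6-.5+125)
s=lambda X,Y:((X+.5)/6-.5+300,(Y+.5)/6-.5+130)
obs=[("top",t(62,183),(0,88,12)),("top",t(153,494),(0,-88,12)),("top",t(500,62),(242,88,12)),("top",t(592,380),(242,-88,12)),
("top",t(537,42),(258,88,42)),("top",t(628,365),(258,-88,42)),
("side",s(78,290),(0,88,12)),("side",s(382,300),(0,-88,12)),("side",s(130,44),(258,88,42)),("side",s(400,55),(258,-88,42))]
f=lambda p:np.concatenate([proj(n,s2w(p,np.array(P)/1e3))-uv for n,uv,P in obs])
for sel in("all","top","side"):
    g=lambda p:np.concatenate([proj(n,s2w(p,np.array(P)/1e3))-uv for n,uv,P in obs if sel in("all",n)])
    q=least_squares(g,[.53,.04,-1.4],loss='soft_l1');print(sel,q.x,q.fun.reshape(-1,2).round(2).tolist())
    if sel=="all":p=q.x
np.save("p.npy",p)
for P in((23,0,16),(120,0,16),(226,0,16),(204,0,4)):print(P,s2w(p,np.array(P)/1e3))
# pipe centres in top: silhouettes of axis
for a in(t(117,195),t(185,450),t(295,145),t(360,398)):print(a)
for P in((23,70,16),(23,-70,16),(120,70,16),(120,-70,16)):print(P,proj("top",s2w(p,np.array(P)/1e3)))
o,M=frame(p);print(M)
ob=r.get_obs();q=ob["eef_rot"];print(R.from_quat([q[1],q[2],q[3],q[0]]).as_matrix())
E
```

```text
all [ 0.49730398  0.04996697 -1.30169473] [[-0.43, 0.61], [-0.55, 1.1], [-0.55, -0.19], [-0.27, -0.47], [0.29, 0.14], [1.13, 0.22], [-0.77, -1.23], [-0.6, -0.39], [0.01, -1.03], [0.42, -1.09]]
top [ 0.49927136  0.0499446  -1.30930031] [[-0.23, -0.05], [-0.75, 0.54], [-0.19, -0.3], [-0.32, -0.48], [0.66, 0.05], [1.09, 0.24]]
side [ 0.49221901  0.05643586 -1.28862434] [[-0.23, -0.07], [0.24, 0.49], [-0.32, -0.21], [0.3, -0.47]]
(23, 0, 16) [0.50302487 0.02922341 0.0519437 ]
(120, 0, 16) [ 0.52871569 -0.06392974  0.0603978 ]
(226, 0, 16) [ 0.55679019 -0.16572597  0.06963631]
(204, 0, 4) [ 0.55124146 -0.14560668  0.05576455]
(379.0833333333333, 157.08333333333334)
(390.4166666666667, 199.58333333333331)
(408.75, 148.75)
(419.5833333333333, 190.91666666666669)
(23, 70, 16) [377.96479628 158.91404311]
(23, -70, 16) [390.01468554 200.68224867]
(120, 70, 16) [407.16982362 150.53526617]
(120, -70, 16) [419.39732485 192.42933368]
[[ 0.26485377  0.96401014 -0.0231717 ]
 [-0.96034179  0.26586547  0.08401902]
 [ 0.08715574  0.          0.9961947 ]]
[[ 9.44159454e-01  3.29488765e-01 -2.80304145e-04]
 [ 3.29488876e-01 -9.44158889e-01  1.03611097e-03]
 [ 7.67352748e-05 -1.07061107e-03 -9.99999424e-01]]
```

{"method": "apply_moves", "body": {
  "targets": [
    [0,0,0,0,0,-7,1],
    [0,0,0,0,0,-7,1],
    [0,0,0,0,0,-7,1],
    [0,0,0,0,0,-7,1],
    [0,0,0,0,0,-7,1]
  ]
}}

```text
time_s: 0.52
tcp_pos: [0.1812, -0.5191, 0.2529]
eef_rot: [-0.0, 0.889, 0.459, 0.0]
ft_force: [0.0, -0.7, -0.1]
width: 0.0853
```

{"method": "apply_moves", "body": {
  "targets": [
    [0,0,0,0,0,-7,1],
    [0,0,0,0,0,-7,1],
    [0,0,0,0,0,-7,1],
    [0,0,0,0,0,-7,1],
    [0,0,0,0,0,-7,1]
  ]
}}

```text
time_s: 0.93
tcp_pos: [0.1812, -0.5191, 0.2529]
eef_rot: [-0.0, 0.71, 0.705, 0.0]
ft_force: [-0.5, -0.1, -0.1]
width: 0.0852
```

{"method": "apply_moves", "body": {
  "targets": [
    [0,0,0,0,0,-7,1],
    [0,0,0,0,0,-7,1],
    [0,0,0,0,0,-2,1],
    [0,0,0,0,-5,0,1],
    [0,0,0,0,0,0,1]
  ]
}}

```text
time_s: 1.35
tcp_pos: [0.1811, -0.5184, 0.2528]
eef_rot: [0.035, 0.606, 0.794, -0.027]
ft_force: [-0.2, 0.6, 0.0]
width: 0.0855
```

```bash
cat >> h.py <<'E'
def stat(goal=None,p=None):
    # goal: TCP in slope coords (mm). prints shift in tool axes
    p=np.load("p.npy") if p is None else p
    o,M=frame(p);ob=r.get_obs();q=ob["eef_rot"];T=R.from_quat([q[1],q[2],q[3],q[0]]).as_matrix()
    print("t",ob["time_s"].__round__(2),"tcp slope mm",(M.T@(ob["tcp_pos"]-o)*1e3).round(1),"w",round(ob["width"],4),"F",ob["ft_force"].round(1),"j",ob["joints"].round(2))
    Td=np.column_stack([-M[:,0],M[:,1],-M[:,2]])
    print("rot err tool deg",np.rad2deg(R.from_matrix(T.T@Td).as_rotvec()).round(2))
    if goal is not None:print("shift tool",(T.T@(o+M@(np.array(goal)/1e3)-ob["tcp_pos"])).round(4))
E
python3 -c "
from h import *
p=np.load('p.npy');p[2]=-1.305;p[0]+=.0005;np.save('p.npy',p)
stat((70,0,130))"
```

```text
t 1.35 tcp slope mm [ 482.5 -454.9  177.5] w 0.0855 F [-0.2  0.6  0. ] j [-1.32  0.31  1.71  0.    1.03 -1.59]
rot err tool deg [0.   0.12 0.02]
shift tool [0.4124 0.455  0.0466]
```

{"method": "apply_moves", "body": {
  "targets": [
    [0.0275,0.03,0,0,0,0,1],
    [0.0275,0.03,0,0,0,0,1],
    [0.0275,0.03,0,0,0,0,1],
    [0.0275,0.03,0,0,0,0,1],
    [0.0275,0.03,0,0,0,0,1]
  ]
}}

```text
time_s: 1.77
tcp_pos: [0.2904, -0.3459, 0.2413]
eef_rot: [0.034, 0.607, 0.794, -0.026]
ft_force: [1.0, -0.4, -0.6]
width: 0.0855
```

{"method": "apply_moves", "body": {
  "targets": [
    [0.0275,0.03,0,0,0,0,1],
    [0.0275,0.03,0,0,0,0,1],
    [0.0275,0.03,0,0,0,0,1],
    [0.0275,0.03,0,0,0,0,1],
    [0.0275,0.03,0,0,0,0,1]
  ]
}}

```text
time_s: 2.18
tcp_pos: [0.3993, -0.1742, 0.2295]
eef_rot: [0.034, 0.607, 0.794, -0.027]
ft_force: [0.4, -1.4, 0.1]
width: 0.0854
```

{"method": "apply_moves", "body": {
  "targets": [
    [0.0275,0.03,0,0,0,0,1],
    [0.0275,0.03,0,0,0,0,1],
    [0.0275,0.03,0,0,0,0,1],
    [0.0275,0.03,0,0,0,0,1],
    [0,0,0,0,0,0,1]
  ]
}}

```text
time_s: 2.6
tcp_pos: [0.488, -0.0341, 0.2194]
eef_rot: [0.034, 0.605, 0.795, -0.026]
ft_force: [-0.4, -1.6, -1.1]
width: 0.0854
```

```bash
python3 -c "
from h import *
stat((72,0,100))"
```

```text
t 2.6 tcp slope mm [ 94.4 -31.5 177.9] w 0.0854 F [-0.4 -1.6 -1.1] j [-0.13  0.27  1.86 -0.1   0.98 -0.34]
rot err tool deg [-0.03 -0.08  0.23]
shift tool [0.0222 0.0317 0.0779]
```

{"method": "apply_moves", "body": {
  "targets": [
    [0.022,0.031,0,0,0,0,1],
    [0,0,0.04,0,0,0,1],
    [0,0,0.038,0,0,0,1],
    [0,0,0.03,0,0,0,1],
    [0,0,0,0,0,0,1]
  ]
}}

```text
time_s: 3.02
tcp_pos: [0.5093, -0.0188, 0.1053]
eef_rot: [0.03, 0.607, 0.794, -0.029]
ft_force: [-1.6, -0.5, -0.1]
width: 0.0858
```

```bash
python3 -c "
from h import *
import cv2
stat((72,0,20))
for n,a,b in(('top',125,360),('side',130,300)):
    im=optics.capture(n);cv2.imwrite(f'pics/{n}1.png',cv2.resize(im[a-20:a+90,b:b+120],None,fx=6,fy=5.4,interpolation=cv2.INTER_CUBIC))"
```

```text
t 3.02 tcp slope mm [75.3 -6.9 65. ] w 0.0858 F [-1.6 -0.5 -0.1] j [-0.09  0.49  1.88 -0.12  0.76 -0.27]
rot err tool deg [-0.58 -0.2   0.03]
shift tool [0.0031 0.0074 0.0449]
```

View pics/side1.png

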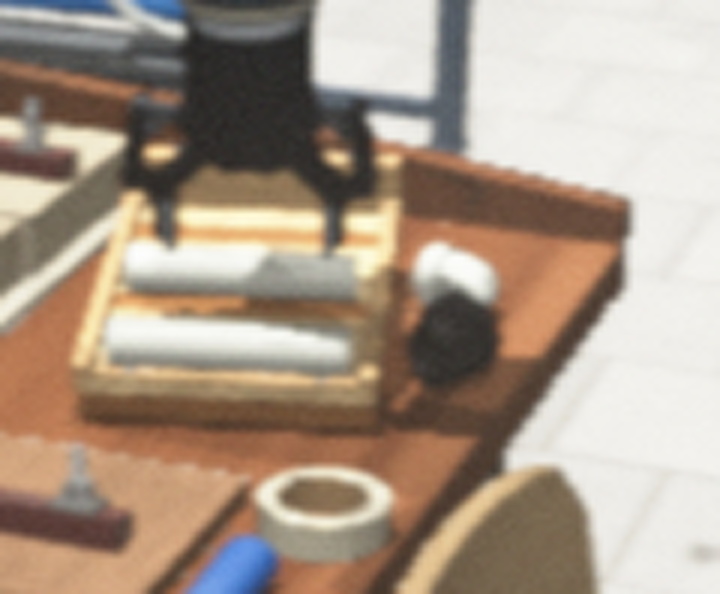

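View pics/top1.png

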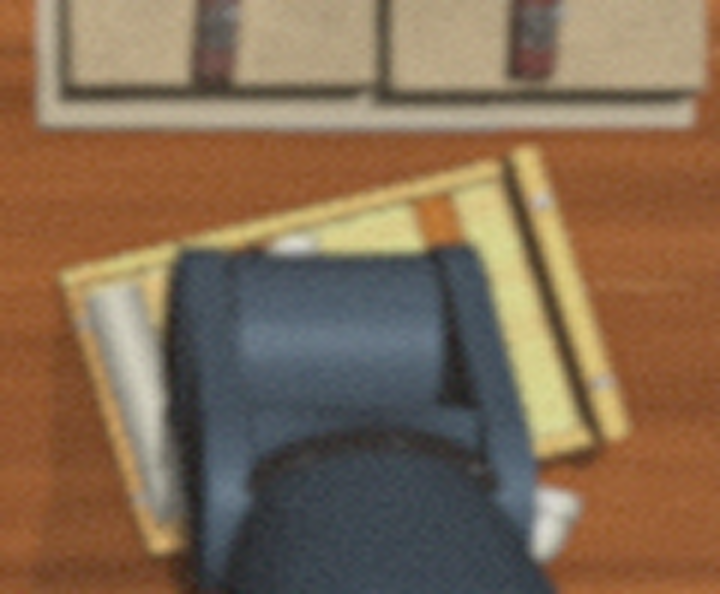

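The side view shows both fingertips above the rack at zoom (168,245) and (330,250), and the tape and elbows haven't moved. Next I'll work out the fingertip height from those pixels.

{"method": "apply_moves", "body": {
  "targets": [
    [0,0.005,0.0,0,0,0,1],
    [0,0,0,0,0,0,1]
  ]
}}

```text
time_s: 3.28
tcp_pos: [0.519, -0.0173, 0.1125]
eef_rot: [0.036, 0.607, 0.794, -0.026]
ft_force: [0.5, -0.4, 0.0]
width: 0.0855
```

```bash
python3 -c "
from h import *
import cv2
stat((72,0,20))
p=np.load('p.npy');o,M=frame(p);t=M.T@(r.get_obs()['tcp_pos']-o)
im=optics.capture('side')
for d in(22,9):
  for y in(-50,50):
    print(d,y,proj('side',s2w(p,t+np.array([0,y,-d])/1e3)))
cv2.imwrite('pics/side2.png',cv2.resize(im[130:190,300:380],None,fx=10,fy=10,interpolation=cv2.INTER_CUBIC))"
```

```text
t 3.28 tcp slope mm [77.1  2.8 72. ] w 0.0855 F [ 0.5 -0.4  0. ] j [-0.08  0.48  1.86 -0.12  0.76 -0.27]
rot err tool deg [ 0.2   0.07 -0.02]
shift tool [ 0.0051 -0.0029  0.052 ]
22 -50 [352.53502831 158.05326345]
22 50 [324.39579594 156.77043063]
9 -50 [352.59098711 154.79539479]
9 50 [324.3285795 153.5299243]
```

View pics/side2.png

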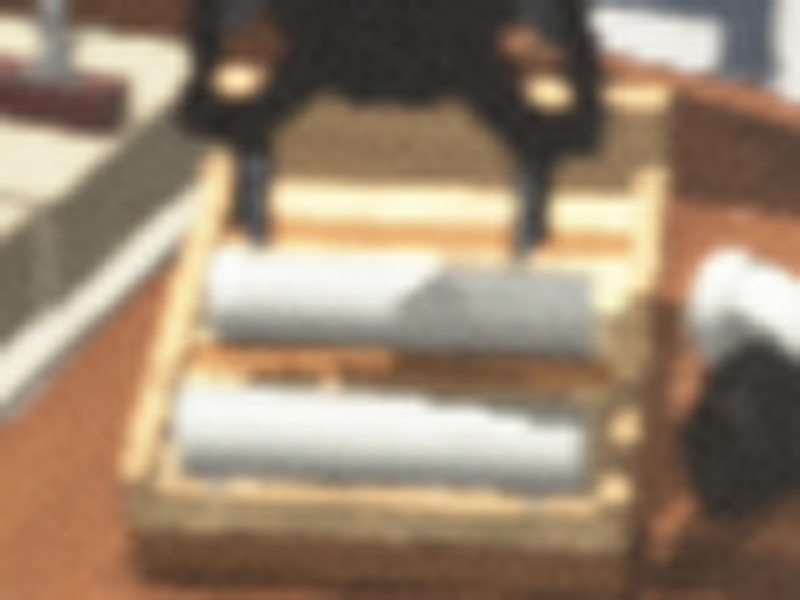

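The tip pixels match fingertips about 9 mm ahead of the TCP when the gripper is open. I'll lower it until the tips are about 9 mm above the floor.

{"method": "apply_moves", "body": {
  "targets": [
    [0.004,-0.002,0.015,0,0,0,1],
    [0,0,0.015,0,0,0,1],
    [0,0,0.012,0,0,0,1],
    [0,0,0,0,0,0,1],
    [0,0,0,0,0,0,1]
  ]
}}

```text
time_s: 3.75
tcp_pos: [0.5153, -0.0176, 0.0684]
eef_rot: [0.035, 0.607, 0.794, -0.027]
ft_force: [0.0, 0.3, -0.1]
width: 0.0853
```

```bash
python3 -c "
from h import *
import cv2
stat((72,0,18))
im=optics.capture('side')
cv2.imwrite('pics/side3.png',cv2.resize(im[130:190,300:380],None,fx=10,fy=10,interpolation=cv2.INTER_CUBIC))"
```

```text
t 3.75 tcp slope mm [72.5 -0.9 28.1] w 0.0853 F [ 0.   0.3 -0.1] j [-0.09  0.56  1.89 -0.13  0.67 -0.25]
rot err tool deg [-0.01 -0.    0.  ]
shift tool [0.0005 0.0009 0.0101]
```

View pics/side3.png

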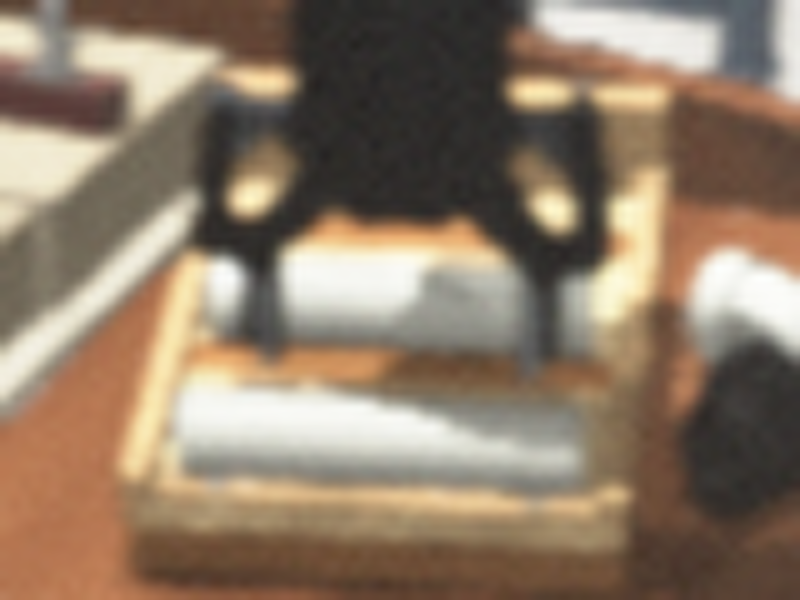

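Both fingers are in the gap between the pipes, with tips at (268,355) and (535,365). I'll lower 9 mm and then push uphill.

{"method": "apply_moves", "body": {
  "targets": [
    [0,0,0.005,0,0,0,1],
    [0,0,0.004,0,0,0,1],
    [0,0,0,0,0,0,1],
    [-0.006,0,0,0,0,0,1],
    [-0.006,0,0,0,0,0,1]
  ]
}}

```text
time_s: 4.22
tcp_pos: [0.5187, -0.0301, 0.0603]
eef_rot: [0.035, 0.606, 0.794, -0.026]
ft_force: [0.0, 0.2, -0.6]
width: 0.0857
```

{"method": "apply_moves", "body": {
  "targets": [
    [-0.005,0,0,0,0,0,1],
    [-0.005,0,0,0,0,0,1],
    [-0.005,0,0,0,0,0,1],
    [-0.005,0,0,0,0,0,1],
    [-0.005,0,0,0,0,0,1]
  ]
}}

```text
time_s: 4.63
tcp_pos: [0.5251, -0.0544, 0.0624]
eef_rot: [0.035, 0.607, 0.794, -0.026]
ft_force: [-1.0, -0.6, -0.4]
width: 0.0855
```

```bash
python3 -c "
from h import *
import cv2
stat((178,0,18))
im=optics.capture('side')
cv2.imwrite('pics/side4.png',cv2.resize(im[130:190,300:380],None,fx=10,fy=10,interpolation=cv2.INTER_CUBIC))"
```

```text
t 4.63 tcp slope mm [109.9  -1.   18.9] w 0.0855 F [-1.  -0.6 -0.4] j [-0.15  0.58  1.86 -0.13  0.67 -0.32]
rot err tool deg [ 0.01  0.   -0.  ]
shift tool [-0.0681  0.001   0.0009]
```

View pics/side4.png

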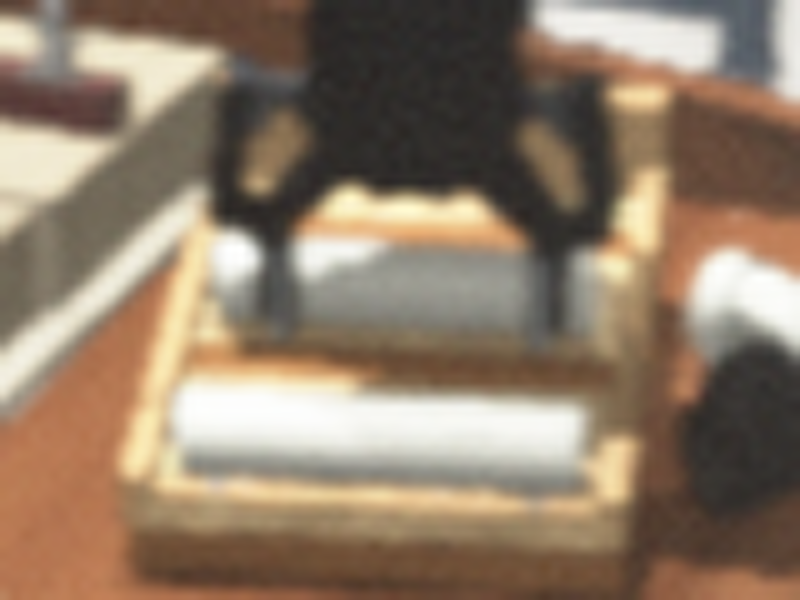

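The pipe (now at about v 285 zoomed) is moving square ahead of both fingers, and the lower pipe hasn't moved. I'll keep pushing.

{"method": "apply_moves", "body": {
  "targets": [
    [-0.005,0,0,0,0,0,1],
    [-0.005,0,0,0,0,0,1],
    [-0.005,0,0,0,0,0,1],
    [-0.005,0,0,0,0,0,1],
    [-0.005,0,0,0,0,0,1]
  ]
}}

```text
time_s: 5.1
tcp_pos: [0.5317, -0.0783, 0.0645]
eef_rot: [0.035, 0.607, 0.794, -0.026]
ft_force: [-0.5, -0.0, 0.8]
width: 0.0857
```

{"method": "apply_moves", "body": {
  "targets": [
    [-0.005,0,0,0,0,0,1],
    [-0.005,0,0,0,0,0,1],
    [-0.005,0,0,0,0,0,1],
    [-0.005,0,0,0,0,0,1],
    [-0.005,0,0,0,0,0,1]
  ]
}}

```text
time_s: 5.52
tcp_pos: [0.5382, -0.1023, 0.0667]
eef_rot: [0.035, 0.607, 0.794, -0.026]
ft_force: [-1.0, 0.3, -0.7]
width: 0.0853
```

```bash
python3 -c "
from h import *
import cv2
stat((178,0,18))
im=optics.capture('side')
cv2.imwrite('pics/side5.png',cv2.resize(im[130:190,300:380],None,fx=10,fy=10,interpolation=cv2.INTER_CUBIC))"
```

```text
t 5.52 tcp slope mm [159.8  -1.   18.8] w 0.0853 F [-1.   0.3 -0.7] j [-0.24  0.6   1.81 -0.12  0.69 -0.41]
rot err tool deg [-0.   -0.    0.01]
shift tool [-0.0182  0.001   0.0008]
```

View pics/side5.png

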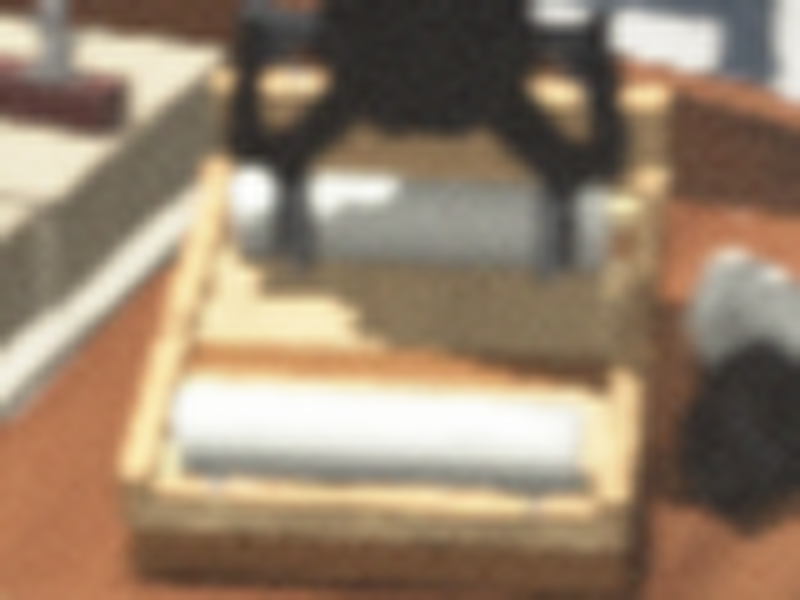

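The pipe is at the second bar at about (420,215), still square. Pushing another 25 mm takes it over the crest.

{"method": "apply_moves", "body": {
  "targets": [
    [-0.005,0,0,0,0,0,1],
    [-0.005,0,0,0,0,0,1],
    [-0.005,0,0,0,0,0,1],
    [-0.005,0,0,0,0,0,1],
    [-0.005,0,0,0,0,0,1]
  ]
}}

```text
time_s: 5.98
tcp_pos: [0.5448, -0.1264, 0.0689]
eef_rot: [0.035, 0.606, 0.794, -0.026]
ft_force: [0.2, 0.1, 0.6]
width: 0.0853
```

{"method": "apply_moves", "body": {
  "targets": [
    [0,0,0,0,0,0,1],
    [0,0,0,0,0,0,1],
    [0,0,0,0,0,0,1]
  ]
}}

```text
time_s: 6.23
tcp_pos: [0.5445, -0.1259, 0.0688]
eef_rot: [0.035, 0.607, 0.794, -0.027]
ft_force: [-0.9, 0.5, 0.2]
width: 0.0859
```

```bash
python3 -c "
from h import *
import cv2
stat((71,0,70))
im=optics.capture('side')
cv2.imwrite('pics/side6.png',cv2.resize(im[130:190,300:380],None,fx=10,fy=10,interpolation=cv2.INTER_CUBIC))
p=np.load('p.npy')
for P in((220,0,16),(204,0,20),(190,0,16)):print(P,((proj('side',s2w(p,np.array(P)/1e3))-[300,130])*10).round())"
```

```text
t 6.23 tcp slope mm [184.3  -1.1  18.8] w 0.0859 F [-0.9  0.5  0.2] j [-0.28  0.61  1.78 -0.11  0.71 -0.46]
rot err tool deg [-0.01 -0.01  0.01]
shift tool [ 0.1133  0.0011 -0.0512]
(220, 0, 16) [430. 173.]
(204, 0, 20) [426. 183.]
(190, 0, 16) [422. 210.]
```

View pics/side6.png

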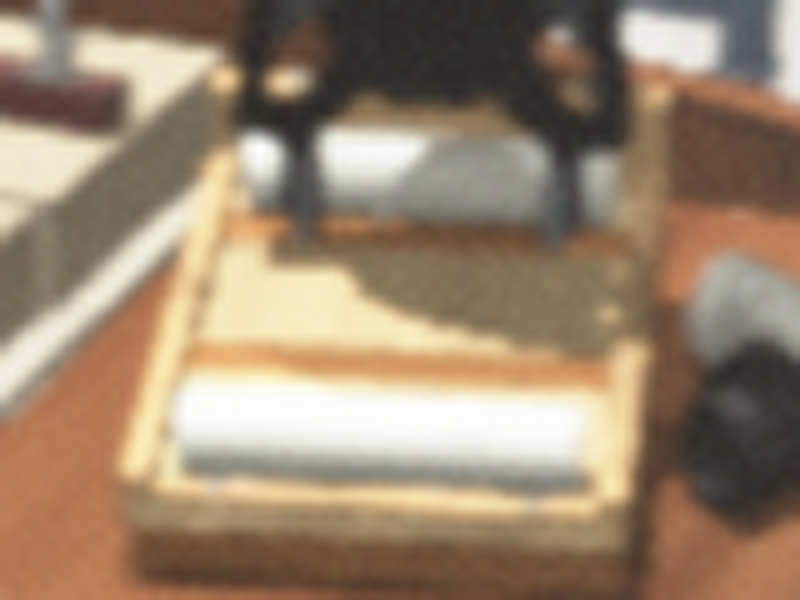

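The upper pipe is in the last place: it sits at v≈175, and the whole second bar is visible in front of it at v≈230. Next I'll lift and go round behind the lower pipe.

{"method": "apply_moves", "body": {
  "targets": [
    [0.005,0,-0.01,0,0,0,1],
    [0,0,-0.02,0,0,0,1],
    [0,0,-0.025,0,0,0,1],
    [0.02,0,0,0,0,0,1],
    [0.035,0,0,0,0,0,1]
  ]
}}

```text
time_s: 6.7
tcp_pos: [0.529, -0.0645, 0.1208]
eef_rot: [0.037, 0.607, 0.793, -0.025]
ft_force: [0.7, 0.7, -1.0]
width: 0.0855
```

{"method": "apply_moves", "body": {
  "targets": [
    [0.035,0,0,0,0,0,1],
    [0.035,0,0,0,0,0,1],
    [0.035,0,0,0,0,0,1],
    [0.03,0,0,0,0,0,1],
    [0,0,0,0,0,0,1]
  ]
}}

```text
time_s: 7.12
tcp_pos: [0.4905, 0.0703, 0.1068]
eef_rot: [0.034, 0.605, 0.795, -0.027]
ft_force: [0.3, -0.2, 0.3]
width: 0.0852
```

{"method": "apply_moves", "body": {
  "targets": [
    [0,0,0,0,0,0,1],
    [0,0,0,0,0,0,1]
  ]
}}

```text
time_s: 7.28
tcp_pos: [0.4925, 0.0662, 0.1072]
eef_rot: [0.035, 0.606, 0.794, -0.026]
ft_force: [0.5, -0.5, -0.1]
width: 0.0853
```

```bash
python3 -c "
from h import *
import cv2
stat((-14,0,20))
im=optics.capture('side')
cv2.imwrite('pics/side7.png',cv2.resize(im[130:190,300:380],None,fx=10,fy=10,interpolation=cv2.INTER_CUBIC))
im=optics.capture('top');cv2.imwrite('pics/top7.png',cv2.resize(im[125:225,360:480],None,fx=6,fy=6,interpolation=cv2.INTER_CUBIC))"
```

```text
t 7.28 tcp slope mm [-10.6  -0.9  74.4] w 0.0853 F [ 0.5 -0.5 -0.1] j [ 0.08  0.47  1.91 -0.13  0.75 -0.09]
rot err tool deg [0.04 0.01 0.05]
shift tool [0.0034 0.0008 0.0544]
```

View pics/side7.png

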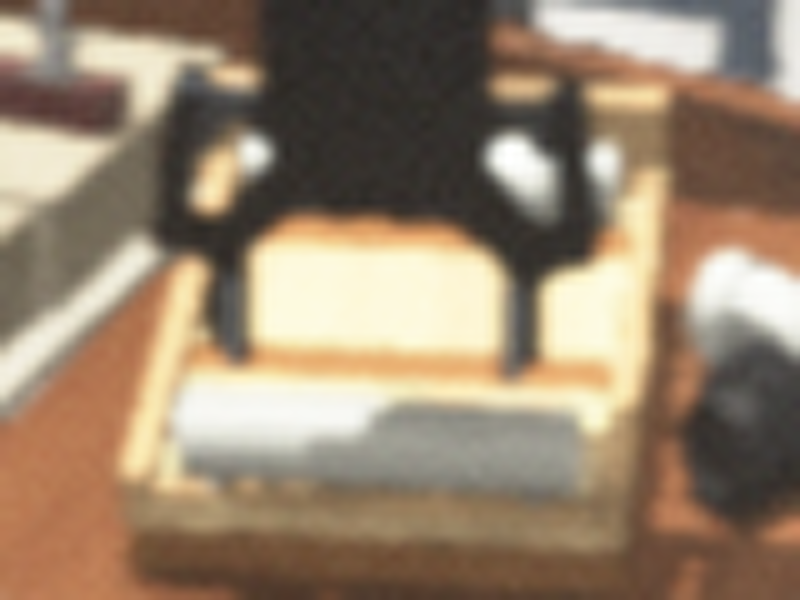

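View pics/top7.png

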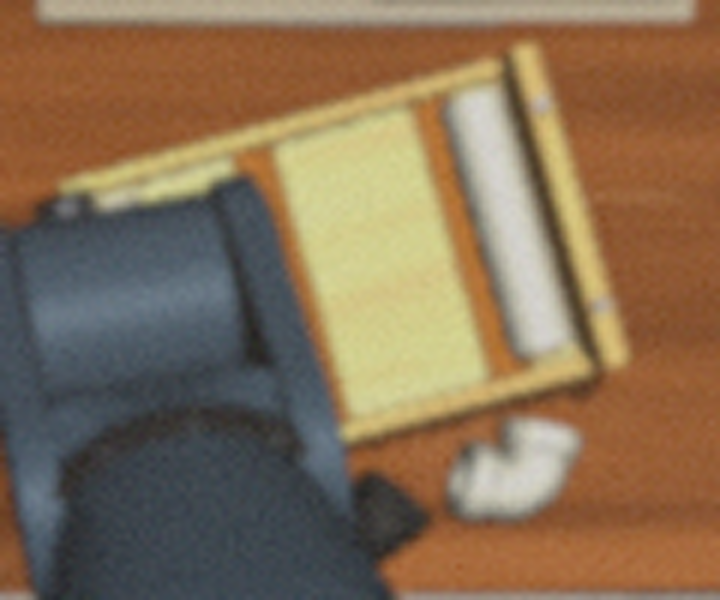

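The top view shows the upper pipe in the last place, from (478,95) to (545,350), square. Now I'll lower the fingers below the lower pipe.

{"method": "apply_moves", "body": {
  "targets": [
    [0.006,0,0,0,0,0,1],
    [0,0,0.02,0,0,0,1],
    [0,0,0.014,0,0,0,1],
    [0,0,0,0,0,0,1],
    [0,0,0,0,0,0,1]
  ]
}}

```text
time_s: 7.8
tcp_pos: [0.4913, 0.0688, 0.072]
eef_rot: [0.034, 0.607, 0.794, -0.027]
ft_force: [0.1, 0.4, 0.0]
width: 0.0857
```

```bash
python3 -c "
from h import *
import cv2
stat((-16,0,20))
im=optics.capture('side')
cv2.imwrite('pics/side8.png',cv2.resize(im[130:190,300:380],None,fx=10,fy=10,interpolation=cv2.INTER_CUBIC))"
```

```text
t 7.8 tcp slope mm [-16.5  -1.4  39.6] w 0.0857 F [0.1 0.4 0. ] j [ 0.09  0.53  1.93 -0.14  0.67 -0.07]
rot err tool deg [-0.08 -0.01 -0.03]
shift tool [-0.0005  0.0014  0.0196]
```

View pics/side8.png

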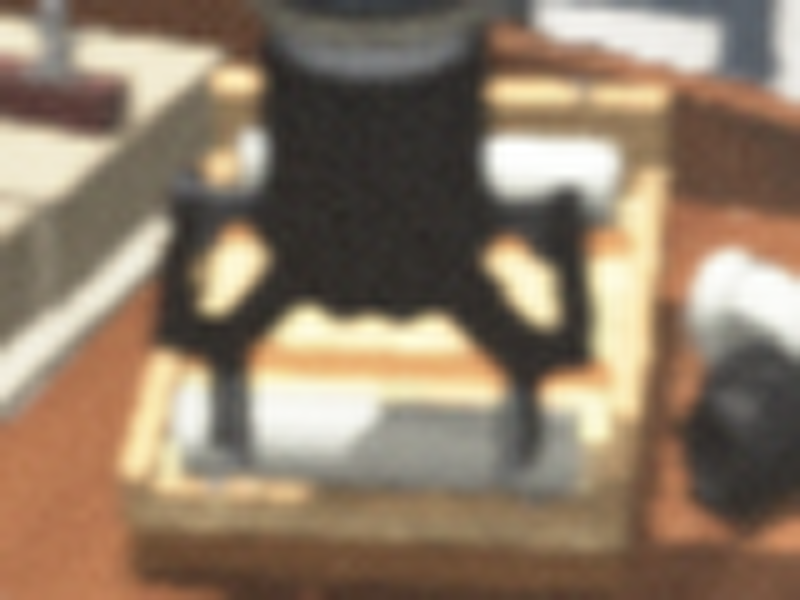

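The fingers are in front of the lower pipe, with tips at about (232,465) and (520,475). I'll lower them and check for contact.

{"method": "apply_moves", "body": {
  "targets": [
    [0,0,0.01,0,0,0,1],
    [0,0,0.009,0,0,0,1],
    [0,0,0,0,0,0,1],
    [0,0,0,0,0,0,1]
  ]
}}

```text
time_s: 8.18
tcp_pos: [0.4916, 0.0674, 0.0528]
eef_rot: [0.034, 0.607, 0.794, -0.027]
ft_force: [0.3, 0.2, 0.5]
width: 0.0852
```

```bash
python3 -c "
from h import *
import cv2
stat((-16,0,20))
im=optics.capture('side')
cv2.imwrite('pics/side9.png',cv2.resize(im[130:190,300:380],None,fx=10,fy=10,interpolation=cv2.INTER_CUBIC))"
```

```text
t 8.18 tcp slope mm [-16.7  -1.4  20.4] w 0.0852 F [0.3 0.2 0.5] j [ 0.08  0.57  1.93 -0.15  0.63 -0.06]
rot err tool deg [-0.07 -0.01  0.01]
shift tool [-0.0007  0.0014  0.0004]
```

View pics/side9.png

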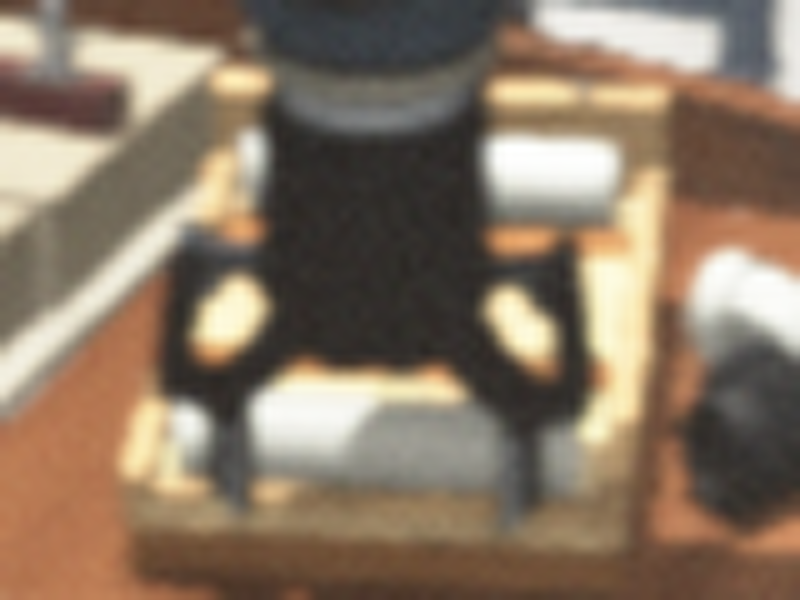

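There's no contact force, and the pipe hasn't moved. The next push is 100 mm uphill, with a check before the crest.

{"method": "apply_moves", "body": {
  "targets": [
    [-0.005,0,0,0,0,0,1],
    [-0.005,0,0,0,0,0,1],
    [-0.005,0,0,0,0,0,1],
    [-0.005,0,0,0,0,0,1],
    [-0.005,0,0,0,0,0,1]
  ]
}}

```text
time_s: 8.65
tcp_pos: [0.4987, 0.0428, 0.0557]
eef_rot: [0.035, 0.607, 0.794, -0.026]
ft_force: [-0.4, -0.2, -0.9]
width: 0.0853
```

{"method": "apply_moves", "body": {
  "targets": [
    [-0.005,0,0,0,0,0,1],
    [-0.005,0,0,0,0,0,1],
    [-0.005,0,0,0,0,0,1],
    [-0.005,0,0,0,0,0,1],
    [-0.005,0,0,0,0,0,1]
  ]
}}

```text
time_s: 9.07
tcp_pos: [0.5052, 0.0189, 0.0577]
eef_rot: [0.035, 0.607, 0.794, -0.026]
ft_force: [-0.3, 0.1, 0.1]
width: 0.0854
```

{"method": "apply_moves", "body": {
  "targets": [
    [-0.005,0,0,0,0,0,1],
    [-0.005,0,0,0,0,0,1],
    [-0.005,0,0,0,0,0,1],
    [-0.005,0,0,0,0,0,1],
    [0,0,0,0,0,0,1]
  ]
}}

```text
time_s: 9.48
tcp_pos: [0.5106, -0.0006, 0.0595]
eef_rot: [0.035, 0.607, 0.794, -0.026]
ft_force: [0.6, -0.2, -0.1]
width: 0.0856
```

```bash
python3 -c "
from h import *
import cv2
stat((82,0,20))
im=optics.capture('side')
cv2.imwrite('pics/side10.png',cv2.resize(im[130:190,300:380],None,fx=10,fy=10,interpolation=cv2.INTER_CUBIC))"
```

```text
t 9.48 tcp slope mm [54.2 -0.9 20.9] w 0.0856 F [ 0.6 -0.2 -0.1] j [-0.05  0.57  1.9  -0.14  0.65 -0.21]
rot err tool deg [ 0.02  0.01 -0.02]
shift tool [-0.0278  0.0009  0.0009]
```

View pics/side10.png

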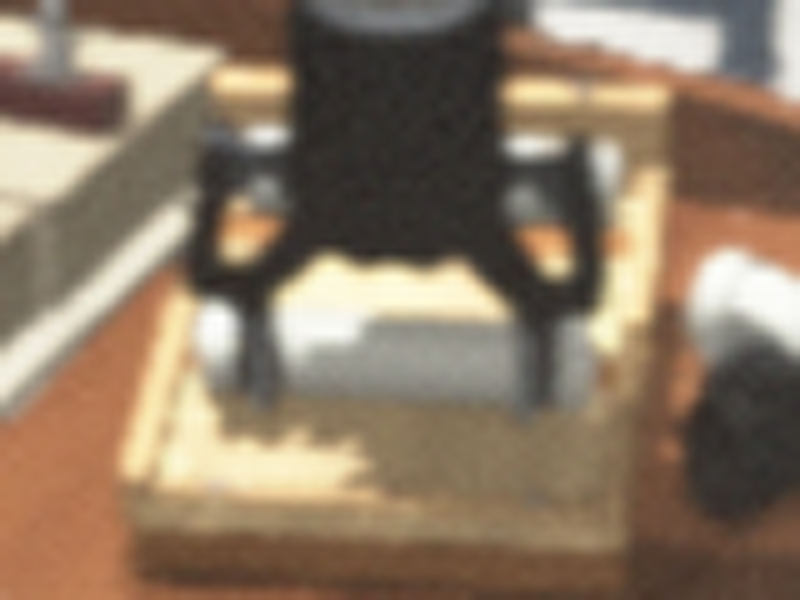

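The lower pipe is square at the foot of the first bar, at v≈355. I'll push 30 mm over the crest.

{"method": "apply_moves", "body": {
  "targets": [
    [-0.005,0,0,0,0,0,1],
    [-0.005,0,0,0,0,0,1],
    [-0.005,0,0,0,0,0,1],
    [-0.005,0,0,0,0,0,1],
    [-0.005,0,0,0,0,0,1]
  ]
}}

```text
time_s: 9.95
tcp_pos: [0.517, -0.0244, 0.0617]
eef_rot: [0.035, 0.607, 0.794, -0.026]
ft_force: [-0.2, 0.2, -0.2]
width: 0.0855
```

{"method": "apply_moves", "body": {
  "targets": [
    [-0.005,0,0,0,0,0,1],
    [0,0,0,0,0,0,1],
    [0,0,0,0,0,0,1],
    [0,0,0,0,0,0,1],
    [0,0,0,0,0,0,1]
  ]
}}

```text
time_s: 10.37
tcp_pos: [0.5181, -0.0285, 0.062]
eef_rot: [0.035, 0.606, 0.794, -0.027]
ft_force: [0.0, -0.0, -0.1]
width: 0.0852
```

```bash
python3 -c "
from h import *
import cv2
stat((60,0,80))
im=optics.capture('side')
cv2.imwrite('pics/side11.png',cv2.resize(im[130:190,300:380],None,fx=10,fy=10,interpolation=cv2.INTER_CUBIC))"
```

```text
t 10.37 tcp slope mm [83.2 -1.1 20.8] w 0.0852 F [ 0.  -0.  -0.1] j [-0.11  0.57  1.88 -0.13  0.66 -0.27]
rot err tool deg [-0.01 -0.    0.02]
shift tool [ 0.0232  0.0011 -0.0592]
```

View pics/side11.png

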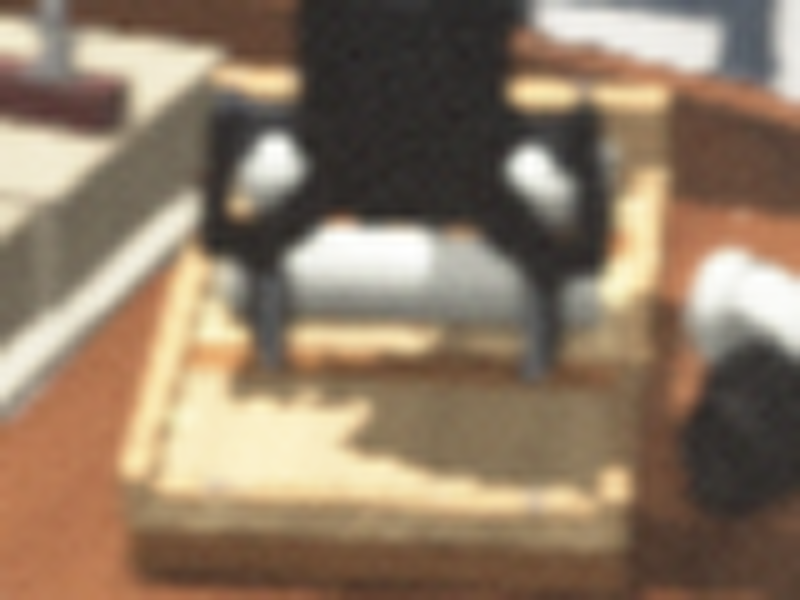

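The pipe has crossed the bar and is a little way up the middle place at v≈275. I'll hold the fingers where they are as a guard until it has rolled back and settled.

{"method": "apply_moves", "body": {
  "targets": [
    [0,0,0,0,0,0,1],
    [0,0,0,0,0,0,1],
    [0,0,0,0,0,0,1],
    [0,0,0,0,0,0,1],
    [0,0,0,0,0,0,1]
  ]
}}

```text
time_s: 10.83
tcp_pos: [0.5181, -0.0286, 0.062]
eef_rot: [0.035, 0.607, 0.794, -0.026]
ft_force: [0.4, 0.7, -0.4]
width: 0.0854
```

{"method": "apply_moves", "body": {
  "targets": [
    [0,0,0,0,0,0,1],
    [0,0,0,0,0,0,1],
    [0,0,0,0,0,0,1],
    [0,0,0,0,0,0,1],
    [0,0,0,0,0,0,1]
  ]
}}

```text
time_s: 11.25
tcp_pos: [0.5181, -0.0287, 0.062]
eef_rot: [0.035, 0.607, 0.794, -0.026]
ft_force: [-0.1, -0.4, -0.2]
width: 0.0854
```

{"method": "apply_moves", "body": {
  "targets": [
    [0,0,0,0,0,0,1],
    [0,0,0,0,0,0,1],
    [0,0,0,0,0,0,1],
    [0,0,0,0,0,0,1],
    [0,0,0,0,0,0,1]
  ]
}}

```text
time_s: 11.67
tcp_pos: [0.5181, -0.0287, 0.062]
eef_rot: [0.035, 0.607, 0.794, -0.026]
ft_force: [0.2, -0.1, 0.0]
width: 0.0854
```

```bash
python3 -c "
from h import *
import cv2
stat((60,0,80))
im=optics.capture('side')
cv2.imwrite('pics/side12.png',cv2.resize(im[130:190,300:380],None,fx=10,fy=10,interpolation=cv2.INTER_CUBIC))"
```

```text
t 11.67 tcp slope mm [83.3 -1.  20.8] w 0.0854 F [ 0.2 -0.1  0. ] j [-0.11  0.57  1.88 -0.13  0.66 -0.27]
rot err tool deg [ 0.   -0.    0.01]
shift tool [ 0.0233  0.001  -0.0592]
```

View pics/side12.png

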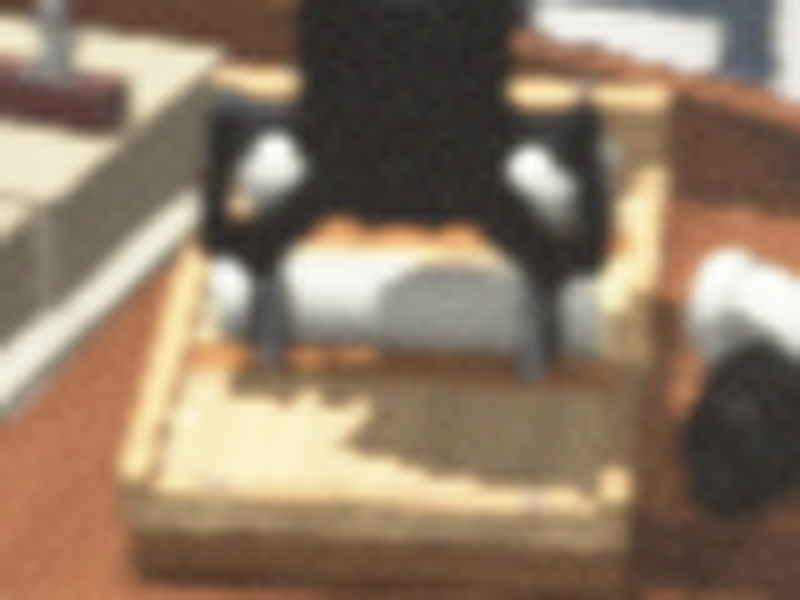

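The lower pipe has settled against the uphill side of the first bar, at the upper pipe's old spot (v≈300). I'll back off, then lift clear.

{"method": "apply_moves", "body": {
  "targets": [
    [0.006,0,0,0,0,0,1],
    [0.006,0,0,0,0,0,1],
    [0.005,0,-0.01,0,0,0,1],
    [0,0,-0.03,0,0,0,1],
    [0,0,-0.04,0,0,0,1]
  ]
}}

```text
time_s: 12.13
tcp_pos: [0.5101, -0.0047, 0.1397]
eef_rot: [0.032, 0.606, 0.794, -0.028]
ft_force: [0.5, 0.2, 0.1]
width: 0.0849
```

{"method": "apply_moves", "body": {
  "targets": [
    [0,0,-0.04,0,0,0,1],
    [0.04,0,0,0,0,0,1],
    [0.04,0,0,0,0,0,1],
    [0.04,0,0,0,0,0,1],
    [0.04,0,0,0,0,0,1]
  ]
}}

```text
time_s: 12.55
tcp_pos: [0.468, 0.1535, 0.167]
eef_rot: [0.035, 0.607, 0.794, -0.026]
ft_force: [0.0, 0.5, -0.3]
width: 0.0856
```

{"method": "apply_moves", "body": {
  "targets": [
    [0,0,0,0,0,0,1],
    [0,0,0,0,0,0,1],
    [0,0,0,0,0,0,1],
    [0,0,0,0,0,0,1],
    [0,0,0,0,0,0,1]
  ]
}}

```text
time_s: 12.97
tcp_pos: [0.4694, 0.1506, 0.1664]
eef_rot: [0.035, 0.607, 0.793, -0.026]
ft_force: [1.0, 0.3, -0.6]
width: 0.0857
```

```bash
python3 -c "
from h import *
import cv2
stat()
im=optics.capture('side');cv2.imwrite('pics/side13.png',cv2.resize(im[110:200,300:400],None,fx=6,fy=6,interpolation=cv2.INTER_CUBIC))
im=optics.capture('top');cv2.imwrite('pics/top13.png',cv2.resize(im[125:225,360:480],None,fx=6,fy=6,interpolation=cv2.INTER_CUBIC))
p=np.load('p.npy')
for P in((120,70,16),(120,-70,16),(222,70,16),(222,-70,16)):print(P,((proj('top',s2w(p,np.array(P)/1e3))-[360,125])*6).round())"
```

```text
t 12.97 tcp slope mm [-92.7  -1.  141. ] w 0.0857 F [ 1.   0.3 -0.6] j [ 0.26  0.37  1.88 -0.11  0.9   0.06]
rot err tool deg [ 0.01  0.   -0.08]
(120, 70, 16) [284. 153.]
(120, -70, 16) [356. 404.]
(222, 70, 16) [470. 100.]
(222, -70, 16) [543. 353.]
```

View pics/side13.png

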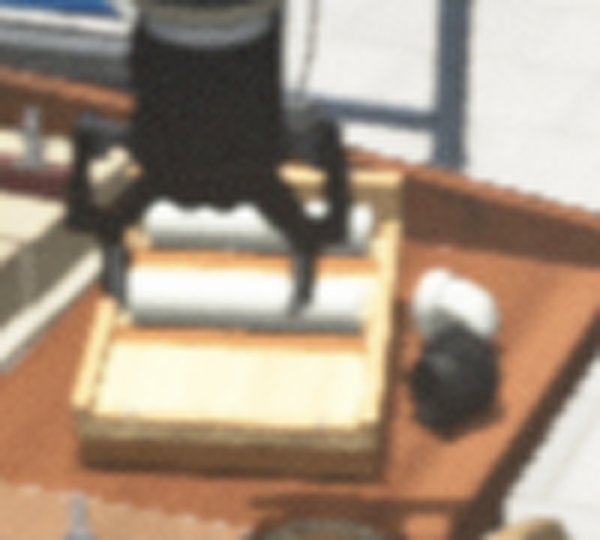

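View pics/top13.png

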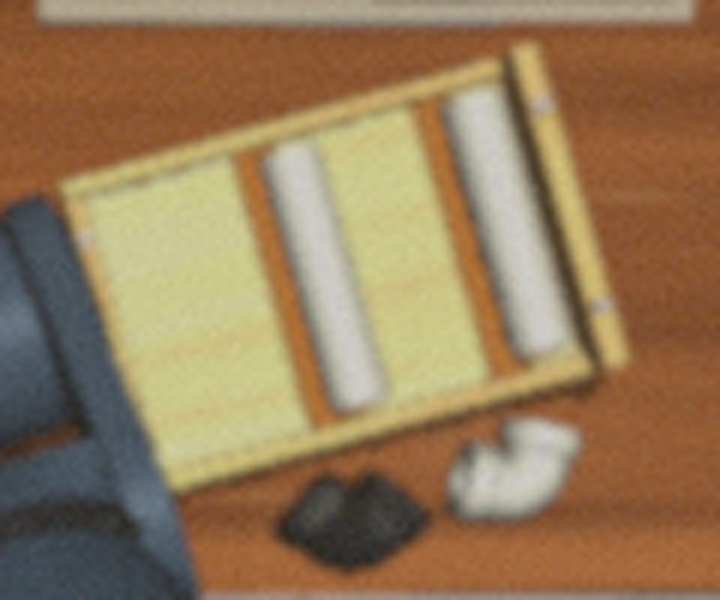

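The top view shows both pipes square in their places: the lower one from (292,150) to (358,405), the upper from (475,95) to (545,350). The elbows haven't moved and the gripper is clear, so I'll hand the job in.

```bash
python3 -c "
from cell import r
print(r.close_job())"
```

```text
the job is handed in; nothing more can be done
None
```

Both pipes are one place uphill, and I handed the job in at about 13 s of the 54 s allowed. I pushed each one with both open fingers: the upper pipe over the second bar into the last place, then the lower pipe over the first bar into the middle place. I held the fingers behind the lower pipe until it had rolled back and settled against the bar.

- **Pipes:** the last top view showed both lying square across the gutter, within a few mm of where they should rest (about 120 mm and 222 mm up the slope). I judged these positions by eye against the projected points; I did not measure height or speed separately.
- **Forces:** contact forces stayed at noise level, under about 2 N.
- **Bystanders:** both elbows stood where they began. I did not re-check the blue offcut or the bottles at the end. The tape showed in place in an early view, but not clearly in the last one. The arm never went low near any of them.
- **Calibration:** the two cameras disagreed by about 7 mm and 1 degree on the rack's pose. I used a combined fit, and it held up in every push.

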